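# Unlock the sugar jar's lid of unknown thread hand

### The arm

A 7-joint arm with a two-finger parallel gripper is mounted at the origin on the work surface. World frame = base frame: x ahead of the robot, y to its left, z up, the work surface at z = 0. Lengths are in mm, angles in rad, forces in N, time in s.
With the tool pointing down it reaches from about 400 to 875 mm from the base axis. Payload 4.4 kg.
Tool frame: the origin (TCP) lies midway between the tips of the shut fingers; the grasp point (between the pads) lies 19 mm behind it; z points along the fingers, y is the line along which they close (so a half turn about z gives the same grasp; the last joint's range is limited). The gripper opens to 85 mm and grips with 20 to 120 N. Pads are 22 mm wide; open, the fingers measure 114 mm over their backs; the gripper's body (76 mm by 85 mm) begins 54 mm behind the grasp point. The pads swing forward as they close: fully open they stand 13 mm farther back than shut.
Start: joints at [-1.352, 0.628, 0.038, 1.517, -0.027, 0.996, -0.02], TCP at [182.602, 623.838, 208.213] pointing down, gripper open.
Joint ranges: [-3.06, 3.06], [-0.37, 2.12], [-1.25, 1.32], [0.18, 2.47], [-1.1, 4.24], [0.23, 1.98], [-2.94, 2.94]. Speed limits (rad/s): [2.57, 2.57, 3.14, 3.14, 3.14, 3.14, 3.14].

### API

Orientations are given as [roll, pitch, yaw] about the fixed x, y, z axes, in that order (R = Rz(yaw) Ry(pitch) Rx(roll)).
In Python, from cell import read_state, get_image, finish_job gives the robot as it stands.
- The arm moves only by the tool send_rows, never from a script. Its argument "series" is a list of rows, each an object of numbers: "ax", "ay", "az": the turn, a rotation vector about the tool's x, y, z in rad; "dx", "dy", "dz": the shift along the tool's x, y, z in cm; "hand": the closure, from 0 (fully open) to 1 (shut). In form: [{"ax": .., "ay": .., "az": .., "dx": .., "dy": .., "dz": .., "hand": ..}, ...]. A call has 1 to 10 rows; each row is the pose to reach, as a shift and turn from the pose commanded when the call began, along the tool's axes at that moment; what a row does not reach only later rows make up. A row lasts 1/10 s, in which the tool goes at most 50 mm and 8.59 degrees, less where a joint would pass 70% of its speed; a pose out of reach is approached as far as the arm can. A call with a gripper value outside its range is refused whole. The fingers move at their own pace and stop on an object; the grip force is fixed at half the most. Time passes only in rows, so rows that repeat a pose let the fingers close. It gives the time, the measured TCP pose, the force, the opening and the grip force at its end, in the units of the state.
- read_state(): the state, without advancing time (a new reading comes with each control period).
- get_image(name): name is "scene" or "top" or "wrist"; returns a dict with "pixels" (420x560x3 uint8, red, green, blue), "mtx" (3x3 intrinsics, pixels), "R" (3x3) and "t" (3): a world point X has camera coordinates R X + t. Camera axes: x right, y down, z forward; pixel columns grow to the right and rows downward; lengths in mm; the calibration is good to about 2 mm. The wrist camera is an equidistant fisheye: a pixel r from the principal point sees the ray r / f radians off the axis. A picture is of the moment at which its call begins. There is no depth.
- finish_job(): hands the job in; it is judged then, once.
The state is a dict: "clock": time; "qpos": joint angles; "qd": joint speeds; "tau": joint torques, N m; "eef_pos": TCP position; "tool_rot": TCP orientation; "force": force on the tool from outside, world axes, zero at the start; "torque": the same for the moment, N m; "width": finger opening in mm; "gripper_force": force on a finger pad.
Only numpy, scipy, OpenCV 4.12 (cv2) and the standard library are available. Lean on these libraries where they do the work, as an engineer would, in place of code of your own. Each camera call takes 0.05 s, during which the arm holds its last target. There are 200 camera calls.

### The job

Take the brass lid off the black sugar jar so that it can be filled: nobody knows whether it unscrews to the left or to the right, so try both ways, turn it by its wing until it comes free (it must be unlocked by turning while still seated, not torn off), and lift it straight up. Finish still holding the lid in the gripper, level and still, directly above the jar and about 10 cm clear of the rim; leave the candles, glasses and fruit bowl where they stand.

Things in the scene. Friction and masses are not known exactly. Their poses are not given: they have to be found in the camera images.
- jar: Black sugar jar on a white marble foot (124 mm across, 10 mm thick), fixed to the table; 88 mm across, narrowing to 70 mm at the rim, 95 mm above the table. Origin: centre of the foot's underside, z up. The lid locks in its mouth by a part-turn thread, left- or right-handed from start to start; nothing outside shows which. Its place and the fruit bowl's may be exchanged.
- lid: Brass lid, about 0.18 kg: disc 72 mm across, 8 mm thick, and on it an upright grip wing 46 mm long (along x), 16 mm thick (along y), 30 mm tall. Origin: centre of the disc's underside, which rests on the jar's rim; z up. A plug with lugs reaches 22 mm below it. At the start its x is within 0.1 rad of the jar's. Locked, it can be pulled up about 3 mm at most.
- lid_wing (a point): Middle of the lid's grip wing, 25 mm above the lid's origin, 17 mm above the disc's top; axes as the lid's. Wrong way, the lid meets a hard stop after 0.15 to 0.5 rad; right way, it turns freely, staying down, to a hard stop at 0.85 to 1.2 rad. There it lifts straight out; eased back off the stop by 0.05 to 0.15 rad it does not bind.
- fruit_bowl: black bowl of lemons and a lime, 150 mm across, about 90 mm high; origin at the centre of its underside. Bystander; its place and the jar's may be exchanged.
- candlestick0: brass candlestick with a tall black taper candle, foot 90 mm across, 368 mm high in all; origin at the centre of its underside. Bystander.
- candlestick1: brass candlestick with a tall black taper candle, foot 90 mm across, 368 mm high in all; origin at the centre of its underside. Bystander.
- pillar0: cream pillar candle, 64 mm across, 70 mm high; origin at the centre of its underside. Bystander.
- pillar1: cream pillar candle, 64 mm across, 100 mm high; origin at the centre of its underside. Bystander.
- tumbler0: clear drinking tumbler, 72 mm across, 90 mm high; origin at the centre of its underside. Bystander.
- tumbler1: clear drinking tumbler, 72 mm across, 90 mm high; origin at the centre of its underside. Bystander.
There are look-alikes about, which are no part of the job. There is more than one size of the lid; the one meant has the size given above. What is shaped like the jar but turquoise is not meant.

How it is judged (in metres and radians):
On the way:
1. the lid, still seated in the jar, has been turned until it is unlocked (angle between the x axis of lid and the x axis of jar, either way round above 0.7 rad and z of lid in the frame of jar below 0.103 m and horizontal distance between lid and jar below 0.008 m), for 0.1 s.
At the end, for the whole second after the job is handed in: The lid is held still in the fingers (pressed with over 1 N), its disc 60 to 160 mm above the jar's rim, within 40 mm of the jar's axis, level within 0.2 rad (11 degrees), touching nothing of the jar (z of lid in the frame of jar between 0.155 and 0.255 m and horizontal distance between lid and jar below 0.04 m and angle between lid's own z axis and vertical below 0.2 rad and contact force between the fingers and lid above 1 N and contact force between lid and jar below 0.1 N and linear speed of lid below 0.03 m/s); the arm keeps its last pose, push and grip.
It fails at once if a bystander is moved more than 30 mm or tipped more than 0.3 rad (distance of any of fruit_bowl, candlestick0, candlestick1, pillar0, pillar1, tumbler0, tumbler1 from where it was at the start of the episode above 0.03 m or angle between any of fruit_bowl, candlestick0, candlestick1, pillar0, pillar1, tumbler0, tumbler1's own z axis and vertical above 0.3 rad).
It also fails if it takes over 69 s, if anything falls off the work surface, if the arm or the gripper's body presses on something with over 40 N, if the wrist force passes 120 N, or if a joint passes its speed limit or range.

## Working session

There is one attempt and no reset: what is moved stays moved. The work goes in short steps, Python scripts to look and compute and a tool call to move; the robot and the scene stay as the last step left them, time stands still between calls to the robot, and variables do not carry over. Pictures are saved under pics/ and viewed, at most 10 in all, crops included, and the job is handed in when it is done.

Besides the shell and the picture viewer there is one more tool, called as name(argument=value, ...) on one line, values as JSON. send_rows: Moves the arm, as the interface text tells. Its arguments: {"type":"object","properties":{"series":{"type":"array","items":{"type":"object","properties":{"ax":{"type":"number"},"ay":{"type":"number"},"az":{"type":"number"},"dx":{"type":"number"},"dy":{"type":"number"},"dz":{"type":"number"},"hand":{"type":"number"}}}}},"required":["series"]}

```bash
mkdir -p pics
cat > h.py <<'E'
import numpy as np, cv2
from cell import read_state, get_image, finish_job
def save(n,fn):
    im=get_image(n); cv2.imwrite('pics/'+fn,im['pixels'][:,:,::-1]); np.savez('pics/'+fn[:-4],**im); return im
def ray(im,u,v):
    K=im['mtx'];R=np.array(im['R']);t=np.array(im['t'])
    d=np.array([(u-K[0][2])/K[0][0],(v-K[1][2])/K[1][1],1.])
    return -R.T@t, R.T@d
def plane(im,u,v,z):
    o,d=ray(im,u,v); return o+d*(z-o[2])/d[2]
def fray(im,u,v):
    K=im['mtx'];R=np.array(im['R']);t=np.array(im['t'])
    a=np.array([(u-K[0][2])/K[0][0],(v-K[1][2])/K[1][1]]);r=np.linalg.norm(a)
    d=np.r_[a/r*np.sin(r),np.cos(r)]
    return -R.T@t, R.T@d
def fplane(im,u,v,z):
    o,d=fray(im,u,v); return o+d*(z-o[2])/d[2]
E
python3 - <<'E'
from h import *
for n in ['scene','top']:
    im=save(n,n+'1.png'); print(n,-np.array(im['R']).T@np.array(im['t']),np.array(im['mtx'])[0])
    
a=[cv2.imread('pics/%s1.png'%n) for n in ['top','scene']]
s=read_state();print(s['eef_pos'],s['tool_rot'],s['clock'],s['width'])
E
```

```text
scene [1629.95333281 -253.11706929  973.21250101] [390.02223384   0.         283.16903032]
top [ 421.1497851    23.64837112 1243.33509132] [415.26827915   0.         272.43882105]
[182.41564322 623.27011748 207.40035665] [-3.13993190e+00  2.82721375e-06  2.85683466e+00] 0.1 85.59929663946984
```

View pics/top1.png

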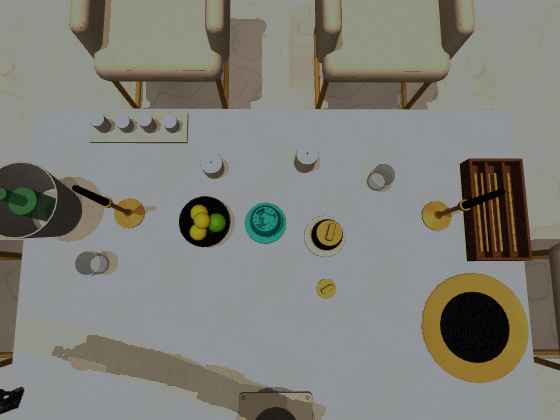

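View pics/scene1.png

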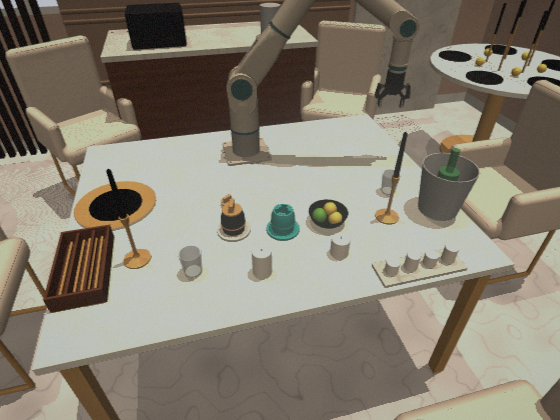

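The top view shows the black jar on its white foot with a brass lid at about (327,234). Three look-alikes need ruling out:
- **Turquoise jar** at (265,222): wrong colour.
- **Loose small brass lid** at (326,288): too small, and not on a jar.
- **Fruit bowl** at (205,222): a bystander.

The lid on the black jar fits the description, so I'll measure it and confirm with one crop.

Run:
```python
from h import *
im=dict(np.load('pics/top1.npz')); p=im['pixels']
hsv=cv2.cvtColor(p,cv2.COLOR_RGB2HSV)
m=cv2.inRange(hsv,(12,90,60),(32,255,255))
n,l,st,c=cv2.connectedComponentsWithStats(m)
for i in range(1,n):
    if st[i,4]>30: print(st[i],c[i],plane(im,*c[i],107).round())
s=np.load('pics/scene1.npz')
a=cv2.resize(p[195:305,280:380],(500,550),interpolation=2)
b=cv2.resize(s['pixels'][185:245,205:259],(300,550)if 0 else (300,333),interpolation=2)
b=cv2.copyMakeBorder(b,0,217,0,0,0)
cv2.imwrite('pics/crop1.png',np.hstack([a,b])[:,:,::-1])
```

```text
[440   7   7  15  31] [442.5483871   14.77419355] [1200. -508.  107.]
[314  26  13  83 369] [316.79403794  68.25745257] [1026. -125.  107.]
[212  32  14  22  93] [218.6344086   42.68817204] [1105.  164.  107.]
[80 34 17 17 69] [88.75362319 42.42028986] [1104.  545.  107.]
[441  34  22  13  72] [449.70833333  39.36111111] [1120. -524.  107.]
[324  37  13  15  52] [330.84615385  44.63461538] [1101. -168.  107.]
[222  57   7  52 212] [225.98584906  80.99056604] [985. 141. 107.]
[177  76  19   5  36] [186.19444444  77.83333333] [994. 256. 107.]
[133  81   8  28 137] [137.54744526  94.04379562] [944. 395. 107.]
[401  82   7  27 133] [403.66917293  94.5037594 ] [ 945. -377.  107.]
[472 172   7  25  84] [475.5952381  183.88095238] [ 679. -567.  107.]
[480 173   4  22  50] [481.9  183.46] [ 680. -585.  107.]
[487 173   5  20  50] [489.02 182.16] [ 684. -605.  107.]
[493 173   5  17  51] [495.11764706 181.        ] [ 687. -623.  107.]
[505 172  12  82 282] [511.12056738 212.37234043] [ 597. -660.  107.]
[100 197  12  11  47] [106.85106383 203.        ] [624. 464. 107.]
[496 197   7  55 170] [
[... 375 characters left out ...]
 557. -584.  107.]
[190 205  20  35 542] [199.02767528 221.76199262] [572. 209. 107.]
[476 204   8  49 164] [479.5        228.13414634] [ 553. -567.  107.]
[311 220  12  30  37] [314.45945946 235.2972973 ] [ 534. -109.  107.]
[316 220  27  26 525] [328.9047619  232.41142857] [ 542. -149.  107.]
[530 255  19   5  61] [539.95081967 256.78688525] [ 474. -728.  107.]
[  0 257  22   3  55] [  9.4 258.2] [473. 717. 107.]
[ 422  273  106  110 5316] [474.7251693  327.95334838] [ 285. -533.  107.]
[317 279  19  19 290] [325.96896552 288.09655172] [ 391. -137.  107.]
[533 349  27   6 158] [545.84810127 351.55696203] [ 223. -718.  107.]
[  0 352  13   7  79] [  6.03797468 354.5443038 ] [224. 702. 107.]
```

View pics/crop1.png

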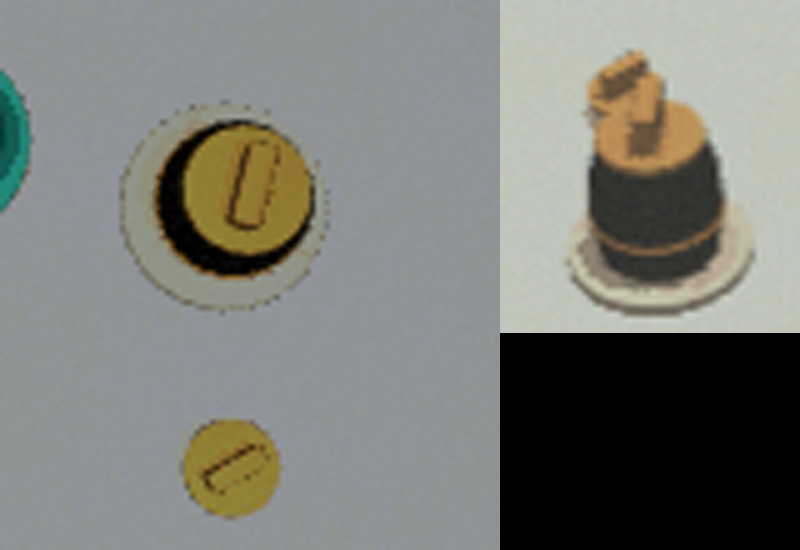

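The crop shows the lid disc at about (249,187) in the crop, which is top px (329.8,232.4). It sits on the black jar and covers nearly the full rim width, with the wing about 0.26 rad off the x axis. The other brass lid is clearly smaller and lies on the table. So this is the right lid, and the tool yaw already nearly matches its wing. I'll go above it.

send_rows(series=[{"dx": -2.8,"dy": -3.2,"dz": -3,"hand": 0},{"dx": -5.6,"dy": -6.4,"dz": -4,"hand": 0},{"dx": -8.4,"dy": -9.6,"dz": -4,"hand": 0},{"dx": -11.2,"dy": -12.8,"dz": -4,"hand": 0},{"dx": -14,"dy": -16,"dz": -4,"hand": 0},{"dx": -16.8,"dy": -19.2,"dz": -4,"hand": 0},{"dx": -19.6,"dy": -22.4,"dz": -4,"hand": 0},{"dx": -22.4,"dy": -25.6,"dz": -4,"hand": 0},{"dx": -25.2,"dy": -28.8,"dz": -4,"hand": 0},{"dx": -28,"dy": -32,"dz": -4,"hand": 0}])

```text
invalid input at $.series[0]: expected keys ax, ay, az, dx, dy, dz, hand
```

Run:
```python
from h import *
s=read_state();print(s['eef_pos'],s['tool_rot'],s['clock'],np.round(s['qpos'],2))
im=dict(np.load('pics/top1.npz'))
print(plane(im,329.8,232.4,103),plane(im,325,236.2,10))
a=plane(im,280+265.5/5,195+142/5,133);b=plane(im,280+243.5/5,195+226/5,133);print(a,b,(a+b)/2,np.arctan2(*(a-b)[1::-1]))
```

```text
[182.41564322 623.27011748 207.40035665] [-3.13993190e+00  2.82721375e-06  2.85683466e+00] 0.1 [-1.35  0.63  0.04  1.52 -0.03  1.   -0.02]
[ 542.33266964 -151.72427955  103.        ] [ 540.84673849 -151.39082889   10.        ]
[ 563.54288295 -156.64176598  133.        ] [ 518.1291913  -143.63601772  133.        ] [ 540.83603712 -150.13889185  133.        ] -0.27891858861136803
```

send_rows(series=[{"ax": 0,"ay": 0,"az": 0,"dx": -2.8,"dy": -3.2,"dz": -3,"hand": 0},{"ax": 0,"ay": 0,"az": 0,"dx": -5.6,"dy": -6.4,"dz": -4,"hand": 0},{"ax": 0,"ay": 0,"az": 0,"dx": -8.4,"dy": -9.6,"dz": -4,"hand": 0},{"ax": 0,"ay": 0,"az": 0,"dx": -11.2,"dy": -12.8,"dz": -4,"hand": 0},{"ax": 0,"ay": 0,"az": 0,"dx": -14,"dy": -16,"dz": -4,"hand": 0},{"ax": 0,"ay": 0,"az": 0,"dx": -16.8,"dy": -19.2,"dz": -4,"hand": 0},{"ax": 0,"ay": 0,"az": 0,"dx": -19.6,"dy": -22.4,"dz": -4,"hand": 0},{"ax": 0,"ay": 0,"az": 0,"dx": -22.4,"dy": -25.6,"dz": -4,"hand": 0},{"ax": 0,"ay": 0,"az": 0,"dx": -25.2,"dy": -28.8,"dz": -4,"hand": 0},{"ax": 0,"ay": 0,"az": 0,"dx": -28,"dy": -32,"dz": -4,"hand": 0}])

```text
clock: 1.1
eef_pos: [361.7, 236.3, 248.1]
tool_rot: [-3.141, -0.0, 2.857]
force: [1.0, 0.1, -0.1]
width: 85.2
gripper_force: 0.0
```

Run:
```python
from h import *
s=read_state();print(s['eef_pos'],s['tool_rot'],s['clock'],np.round(s['qpos'],2))
```

```text
[361.67239668 236.31828415 248.13174946] [-3.14148777e+00 -1.34190134e-04  2.85700478e+00] 1.1 [-0.74  0.27  0.12  2.04 -0.04  0.84  0.69]
```

send_rows(series=[{"ax": 0,"ay": 0,"az": 0,"dx": -2.8,"dy": -3.2,"dz": 0,"hand": 0},{"ax": 0,"ay": 0,"az": 0,"dx": -5.6,"dy": -6.4,"dz": 0,"hand": 0},{"ax": 0,"ay": 0,"az": 0,"dx": -8.4,"dy": -9.6,"dz": 0,"hand": 0},{"ax": 0,"ay": 0,"az": 0,"dx": -11.2,"dy": -12.8,"dz": 0,"hand": 0},{"ax": 0,"ay": 0,"az": 0,"dx": -14,"dy": -16,"dz": 0,"hand": 0},{"ax": 0,"ay": 0,"az": 0,"dx": -16.8,"dy": -19.2,"dz": 0,"hand": 0},{"ax": 0,"ay": 0,"az": 0,"dx": -19.6,"dy": -22.4,"dz": 0,"hand": 0},{"ax": 0,"ay": 0,"az": 0,"dx": -22.4,"dy": -25.6,"dz": 0,"hand": 0},{"ax": 0,"ay": 0,"az": 0,"dx": -25.2,"dy": -28.8,"dz": 0,"hand": 0},{"ax": 0,"ay": 0,"az": 0,"dx": -28.2,"dy": -32,"dz": 0,"hand": 0}])

```text
clock: 2.1
eef_pos: [542.2, -149.7, 247.9]
tool_rot: [3.141, -0.001, 2.857]
force: [1.0, -0.4, 0.2]
width: 85.6
gripper_force: 0.0
```

Run:
```python
from h import *
s=read_state();print(s['eef_pos'],s['tool_rot'],s['clock'],np.round(s['qpos'],2))
save('wrist','w1.png');
```

```text
[ 542.22725089 -149.72579601  247.89905433] [ 3.14135143e+00 -9.20497021e-04  2.85689079e+00] 2.1 [ 0.06  0.47  0.25  1.72 -0.13  0.97  1.64]
```

View pics/w1.png

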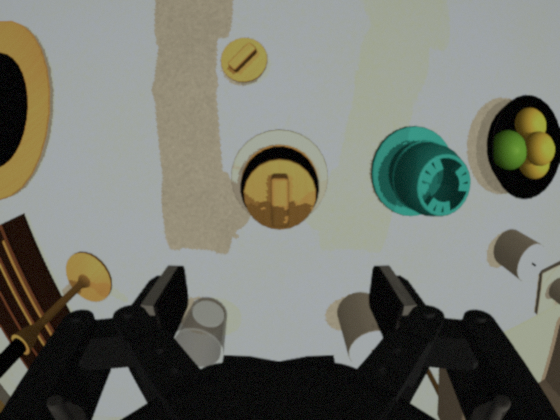

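The wrist view shows the disc spanning columns 241–318, centred near (280,194). The wing stands upright in the image at column 280, aligned with the tool x axis. I'll compute the correction.

Run:
```python
from h import *
im=dict(np.load('pics/w1.npz')); p=im['pixels']
hsv=cv2.cvtColor(p,cv2.COLOR_RGB2HSV)
m=cv2.inRange(hsv,(10,90,50),(34,255,255)); m[:150]=0;m[235:]=0;m[:,:235]=0;m[:,325:]=0
c=max(cv2.findContours(m,0,1)[0],key=cv2.contourArea)
P=np.array([fplane(im,u,v,103) for u,v in cv2.convexHull(c)[:,0]])[:,:2].astype(np.float32)
print(cv2.minEnclosingCircle(P), cv2.fitEllipse(P))
for u,v in [(272,176),(288,176),(280,176)]: print(fplane(im,u,v,133).round(1))
cv2.imwrite('pics/c2.png',cv2.resize(p[140:240,220:340],(720,600),interpolation=2)[:,:,::-1])
```

```text
((543.6709594726562, -149.93145751953125), 36.47441864013672) ((543.165283203125, -149.7533416748047), (70.8133544921875, 72.41770935058594), 171.17494201660156)
[ 519.  -149.6  133. ]
[ 522.9 -136.1  133. ]
[ 521.  -142.9  133. ]
```

View pics/c2.png

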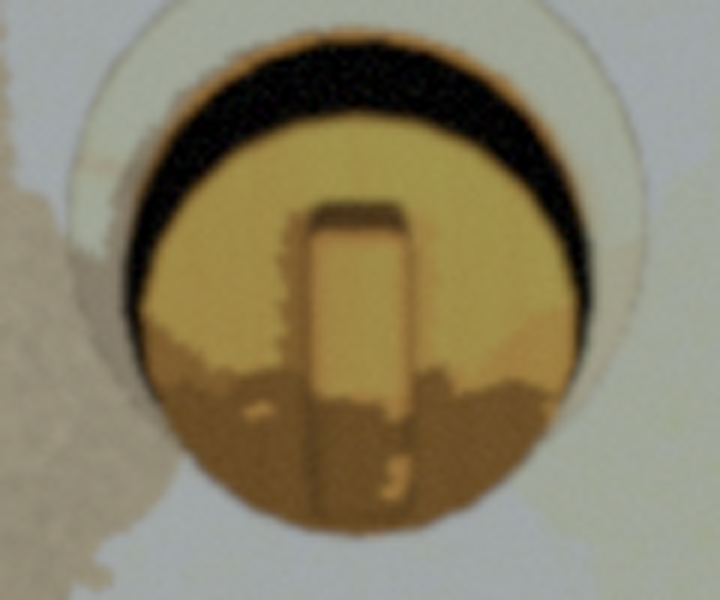

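The disc fits at 71–72 mm across, so the size is right. It is centred at about (542.7,-150.8) and the wing is aligned with the tool. I'll descend to TCP z≈108 and close.

send_rows(series=[{"ax": 0,"ay": 0,"az": 0,"dx": -0.08,"dy": -0.08,"dz": 3,"hand": 0},{"ax": 0,"ay": 0,"az": 0,"dx": -0.08,"dy": -0.08,"dz": 6,"hand": 0},{"ax": 0,"ay": 0,"az": 0,"dx": -0.08,"dy": -0.08,"dz": 9,"hand": 0},{"ax": 0,"ay": 0,"az": 0,"dx": -0.08,"dy": -0.08,"dz": 11,"hand": 0},{"ax": 0,"ay": 0,"az": 0,"dx": -0.08,"dy": -0.08,"dz": 12.5,"hand": 0},{"ax": 0,"ay": 0,"az": 0,"dx": -0.08,"dy": -0.08,"dz": 13.5,"hand": 0.2},{"ax": 0,"ay": 0,"az": 0,"dx": -0.08,"dy": -0.08,"dz": 14,"hand": 0.4},{"ax": 0,"ay": 0,"az": 0,"dx": -0.08,"dy": -0.08,"dz": 14,"hand": 0.5},{"ax": 0,"ay": 0,"az": 0,"dx": -0.08,"dy": -0.08,"dz": 14,"hand": 0.6},{"ax": 0,"ay": 0,"az": 0,"dx": -0.08,"dy": -0.08,"dz": 14,"hand": 0.65}])

```text
clock: 3.15
eef_pos: [543.3, -149.4, 109.0]
tool_rot: [3.141, 0.001, 2.857]
force: [-0.5, 0.0, 0.6]
width: 30.0
gripper_force: 0.0
```

send_rows(series=[{"ax": 0,"ay": 0,"az": 0,"dx": 0,"dy": 0,"dz": 0,"hand": 0.7},{"ax": 0,"ay": 0,"az": 0,"dx": 0,"dy": 0,"dz": 0,"hand": 0.75},{"ax": 0,"ay": 0,"az": 0,"dx": 0,"dy": 0,"dz": 0,"hand": 0.8},{"ax": 0,"ay": 0,"az": 0,"dx": 0,"dy": 0,"dz": 0,"hand": 0.85},{"ax": 0,"ay": 0,"az": 0,"dx": 0,"dy": 0,"dz": 0,"hand": 1},{"ax": 0,"ay": 0,"az": 0,"dx": 0,"dy": 0,"dz": 0,"hand": 1},{"ax": 0,"ay": 0,"az": 0,"dx": 0,"dy": 0,"dz": 0,"hand": 1},{"ax": 0,"ay": 0,"az": 0,"dx": 0,"dy": 0,"dz": 0,"hand": 1}])

```text
clock: 3.95
eef_pos: [543.0, -149.0, 108.6]
tool_rot: [3.141, 0.0, 2.857]
force: [-1.1, 2.0, 5.8]
width: 12.2
gripper_force: 58.7
```

```bash
cat > st.py <<'E'
from h import *
s=read_state()
for k in ['clock','eef_pos','tool_rot','force','torque','width','gripper_force','qpos']: print(k,np.round(s[k],3))
E
python3 st.py
```

```text
clock 3.95
eef_pos [ 542.952 -148.995  108.645]
tool_rot [3.141 0.    2.857]
force [-1.065  2.034  5.816]
torque [ 0.292  0.18  -0.016]
width 12.21
gripper_force 58.68
qpos [ 0.093  0.644  0.194  1.863 -0.193  0.652  1.688]
```

Grip is firm. First try is clockwise from above (+az), in small steps.

send_rows(series=[{"ax": 0,"ay": 0,"az": 0.04,"dx": 0,"dy": 0,"dz": 0,"hand": 1},{"ax": 0,"ay": 0,"az": 0.08,"dx": 0,"dy": 0,"dz": 0,"hand": 1},{"ax": 0,"ay": 0,"az": 0.12,"dx": 0,"dy": 0,"dz": 0,"hand": 1},{"ax": 0,"ay": 0,"az": 0.16,"dx": 0,"dy": 0,"dz": 0,"hand": 1},{"ax": 0,"ay": 0,"az": 0.16,"dx": 0,"dy": 0,"dz": 0,"hand": 1}])

```text
clock: 4.45
eef_pos: [543.2, -149.5, 108.7]
tool_rot: [3.142, 0.001, 2.696]
force: [-0.7, 0.0, 4.9]
width: 11.9
gripper_force: 58.8
```

```bash
python3 st.py
```

```text
clock 4.45
eef_pos [ 543.248 -149.463  108.666]
tool_rot [3.142e+00 1.000e-03 2.696e+00]
force [-0.728  0.02   4.909]
torque [ 0.115 -0.003  0.137]
width 11.887
gripper_force 58.798
qpos [ 0.063  0.649  0.241  1.863 -0.238  0.656  1.571]
```

send_rows(series=[{"ax": 0,"ay": 0,"az": 0.04,"dx": 0,"dy": 0,"dz": 0,"hand": 1},{"ax": 0,"ay": 0,"az": 0.08,"dx": 0,"dy": 0,"dz": 0,"hand": 1},{"ax": 0,"ay": 0,"az": 0.08,"dx": 0,"dy": 0,"dz": 0,"hand": 1}])

```text
clock: 4.75
eef_pos: [543.3, -149.6, 108.7]
tool_rot: [3.141, 0.001, 2.616]
force: [0.0, 0.7, 4.6]
width: 12.0
gripper_force: 58.8
```

```bash
python3 st.py
```

```text
clock 4.75
eef_pos [ 543.295 -149.591  108.661]
tool_rot [3.141e+00 1.000e-03 2.616e+00]
force [0.038 0.734 4.615]
torque [0.119 0.053 0.018]
width 12.036
gripper_force 58.814
qpos [ 0.048  0.651  0.264  1.864 -0.261  0.659  1.513]
```

send_rows(series=[{"ax": 0,"ay": 0,"az": 0.04,"dx": 0,"dy": 0,"dz": 0,"hand": 1},{"ax": 0,"ay": 0,"az": 0.08,"dx": 0,"dy": 0,"dz": 0,"hand": 1},{"ax": 0,"ay": 0,"az": 0.12,"dx": 0,"dy": 0,"dz": 0,"hand": 1},{"ax": 0,"ay": 0,"az": 0.12,"dx": 0,"dy": 0,"dz": 0,"hand": 1}])

```text
clock: 5.15
eef_pos: [542.8, -149.3, 108.6]
tool_rot: [-3.142, 0.0, 2.496]
force: [-0.1, 1.0, 6.1]
width: 12.1
gripper_force: 60.0
```

```bash
python3 st.py
```

```text
clock 5.15
eef_pos [ 542.752 -149.277  108.633]
tool_rot [-3.142  0.     2.496]
force [-0.067  0.953  6.064]
torque [0.197 0.264 0.178]
width 12.14
gripper_force 59.983
qpos [ 0.027  0.655  0.298  1.865 -0.294  0.664  1.425]
```

send_rows(series=[{"ax": 0,"ay": 0,"az": 0.04,"dx": 0,"dy": 0,"dz": 0,"hand": 1},{"ax": 0,"ay": 0,"az": 0.08,"dx": 0,"dy": 0,"dz": 0,"hand": 1},{"ax": 0,"ay": 0,"az": 0.08,"dx": 0,"dy": 0,"dz": 0,"hand": 1}])

```text
clock: 5.45
eef_pos: [542.3, -149.0, 108.6]
tool_rot: [-3.141, -0.001, 2.418]
force: [-2.0, 1.6, 7.5]
width: 12.0
gripper_force: 60.6
```

```bash
python3 st.py
```

```text
clock 5.45
eef_pos [ 542.3   -148.99   108.611]
tool_rot [-3.141e+00 -1.000e-03  2.418e+00]
force [-2.001  1.633  7.538]
torque [0.277 0.446 0.472]
width 11.976
gripper_force 60.563
qpos [ 0.012  0.658  0.321  1.866 -0.316  0.669  1.367]
```

Torque is rising (0.47 N m) at 0.44 rad, so I'll go a little further and then look.

send_rows(series=[{"ax": 0,"ay": 0,"az": 0.03,"dx": 0,"dy": 0,"dz": 0,"hand": 1},{"ax": 0,"ay": 0,"az": 0.06,"dx": 0,"dy": 0,"dz": 0,"hand": 1},{"ax": 0,"ay": 0,"az": 0.06,"dx": 0,"dy": 0,"dz": 0,"hand": 1}])

```text
clock: 5.75
eef_pos: [542.3, -148.8, 108.7]
tool_rot: [-3.141, -0.001, 2.359]
force: [-2.5, 2.0, 8.1]
width: 12.0
gripper_force: 62.5
```

```bash
python3 st.py
python3 - <<'E'
from h import *
im=save('wrist','w3.png')
cv2.imwrite('pics/c3.png',cv2.resize(im['pixels'][170:390,130:430],(780,572),interpolation=2)[:,:,::-1])
E
```

```text
clock 5.75
eef_pos [ 542.282 -148.806  108.675]
tool_rot [-3.141e+00 -1.000e-03  2.359e+00]
force [-2.506  1.997  8.148]
torque [0.362 0.528 0.789]
width 12.027
gripper_force 62.48
qpos [ 1.000e-03  6.600e-01  3.380e-01  1.866e+00 -3.330e-01  6.720e-01
  1.324e+00]
```

View pics/c3.png

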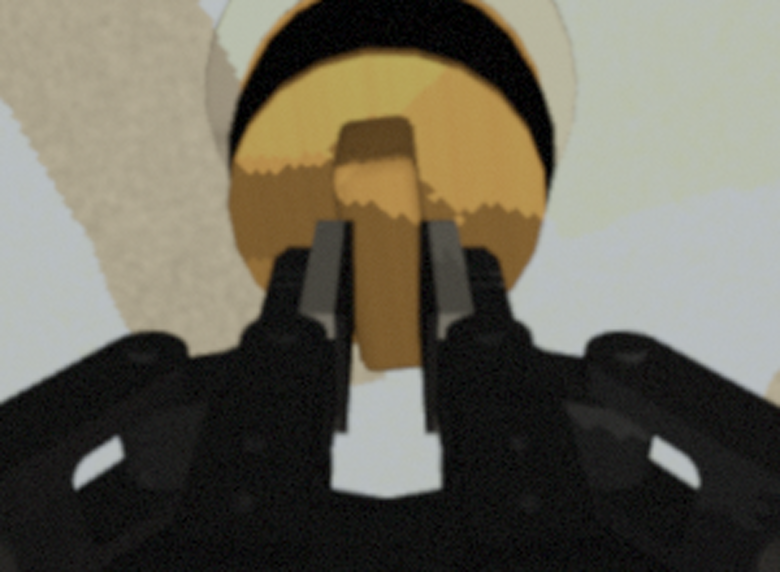

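The wing now stands about 0.08 rad crooked between the pads, at crop (385,240), while torque has risen to 0.8 N m. That is the hard stop at roughly 0.4 rad, so clockwise is the wrong way. I'll reverse to counter-clockwise.

send_rows(series=[{"ax": 0,"ay": 0,"az": -0.06,"dx": 0,"dy": 0,"dz": 0,"hand": 1},{"ax": 0,"ay": 0,"az": -0.12,"dx": 0,"dy": 0,"dz": 0,"hand": 1},{"ax": 0,"ay": 0,"az": -0.18,"dx": 0,"dy": 0,"dz": 0,"hand": 1},{"ax": 0,"ay": 0,"az": -0.26,"dx": 0,"dy": 0,"dz": 0,"hand": 1},{"ax": 0,"ay": 0,"az": -0.34,"dx": 0,"dy": 0,"dz": 0,"hand": 1},{"ax": 0,"ay": 0,"az": -0.42,"dx": 0,"dy": 0,"dz": 0,"hand": 1},{"ax": 0,"ay": 0,"az": -0.5,"dx": 0,"dy": 0,"dz": 0,"hand": 1},{"ax": 0,"ay": 0,"az": -0.58,"dx": 0,"dy": 0,"dz": 0,"hand": 1},{"ax": 0,"ay": 0,"az": -0.66,"dx": 0,"dy": 0,"dz": 0,"hand": 1},{"ax": 0,"ay": 0,"az": -0.66,"dx": 0,"dy": 0,"dz": 0,"hand": 1}])

```text
clock: 6.8
eef_pos: [543.3, -150.0, 108.6]
tool_rot: [-3.141, 0.002, 3.016]
force: [0.6, -0.1, 5.1]
width: 12.0
gripper_force: 58.7
```

```bash
python3 st.py
```

```text
clock 6.8
eef_pos [ 543.298 -150.029  108.639]
tool_rot [-3.141e+00  2.000e-03  3.016e+00]
force [ 0.635 -0.135  5.069]
torque [-0.103 -0.054  0.017]
width 12.046
gripper_force 58.687
qpos [ 0.123  0.641  0.148  1.861 -0.147  0.648  1.805]
```

send_rows(series=[{"ax": 0,"ay": 0,"az": -0.06,"dx": 0,"dy": 0,"dz": 0,"hand": 1},{"ax": 0,"ay": 0,"az": -0.12,"dx": 0,"dy": 0,"dz": 0,"hand": 1},{"ax": 0,"ay": 0,"az": -0.18,"dx": 0,"dy": 0,"dz": 0,"hand": 1},{"ax": 0,"ay": 0,"az": -0.24,"dx": 0,"dy": 0,"dz": 0,"hand": 1},{"ax": 0,"ay": 0,"az": -0.3,"dx": 0,"dy": 0,"dz": 0,"hand": 1},{"ax": 0,"ay": 0,"az": -0.36,"dx": 0,"dy": 0,"dz": 0,"hand": 1},{"ax": 0,"ay": 0,"az": -0.42,"dx": 0,"dy": 0,"dz": 0,"hand": 1},{"ax": 0,"ay": 0,"az": -0.42,"dx": 0,"dy": 0,"dz": 0,"hand": 1}])

```text
clock: 7.6
eef_pos: [543.3, -149.8, 108.6]
tool_rot: [-3.141, 0.001, -2.848]
force: [0.0, 0.0, 5.1]
width: 12.4
gripper_force: 59.0
```

```bash
python3 st.py
```

```text
clock 7.6
eef_pos [ 543.297 -149.813  108.632]
tool_rot [-3.141e+00  1.000e-03 -2.848e+00]
force [0.038 0.05  5.093]
torque [-0.045 -0.024 -0.01 ]
width 12.437
gripper_force 58.989
qpos [ 0.201  0.635  0.028  1.859 -0.028  0.646  2.11 ]
```

send_rows(series=[{"ax": 0,"ay": 0,"az": -0.06,"dx": 0,"dy": 0,"dz": 0,"hand": 1},{"ax": 0,"ay": 0,"az": -0.12,"dx": 0,"dy": 0,"dz": 0,"hand": 1},{"ax": 0,"ay": 0,"az": -0.18,"dx": 0,"dy": 0,"dz": 0,"hand": 1},{"ax": 0,"ay": 0,"az": -0.24,"dx": 0,"dy": 0,"dz": 0,"hand": 1},{"ax": 0,"ay": 0,"az": -0.28,"dx": 0,"dy": 0,"dz": 0,"hand": 1},{"ax": 0,"ay": 0,"az": -0.28,"dx": 0,"dy": 0,"dz": 0,"hand": 1}])

```text
clock: 8.2
eef_pos: [543.3, -149.8, 108.6]
tool_rot: [-3.14, 0.001, -2.569]
force: [1.0, -0.5, 5.9]
width: 11.8
gripper_force: 59.2
```

```bash
python3 st.py
```

```text
clock 8.2
eef_pos [ 543.312 -149.793  108.626]
tool_rot [-3.140e+00  1.000e-03 -2.569e+00]
force [ 1.033 -0.487  5.851]
torque [-0.068 -0.043 -0.065]
width 11.832
gripper_force 59.158
qpos [ 0.253  0.635 -0.052  1.858  0.051  0.649  2.314]
```

send_rows(series=[{"ax": 0,"ay": 0,"az": -0.04,"dx": 0,"dy": 0,"dz": 0,"hand": 1},{"ax": 0,"ay": 0,"az": -0.08,"dx": 0,"dy": 0,"dz": 0,"hand": 1},{"ax": 0,"ay": 0,"az": -0.08,"dx": 0,"dy": 0,"dz": 0,"hand": 1}])

```text
clock: 8.5
eef_pos: [543.3, -149.8, 108.6]
tool_rot: [-3.14, 0.001, -2.489]
force: [1.0, 0.1, 6.0]
width: 12.2
gripper_force: 59.2
```

```bash
python3 st.py
```

```text
clock 8.5
eef_pos [ 543.309 -149.764  108.628]
tool_rot [-3.140e+00  1.000e-03 -2.489e+00]
force [0.955 0.091 5.992]
torque [-0.151 -0.032 -0.088]
width 12.221
gripper_force 59.167
qpos [ 0.268  0.635 -0.075  1.857  0.073  0.65   2.373]
```

send_rows(series=[{"ax": 0,"ay": 0,"az": -0.04,"dx": 0,"dy": 0,"dz": 0,"hand": 1},{"ax": 0,"ay": 0,"az": -0.08,"dx": 0,"dy": 0,"dz": 0,"hand": 1},{"ax": 0,"ay": 0,"az": -0.08,"dx": 0,"dy": 0,"dz": 0,"hand": 1}])

```text
clock: 8.8
eef_pos: [543.3, -149.7, 108.6]
tool_rot: [-3.14, 0.001, -2.408]
force: [0.5, 0.6, 5.8]
width: 11.9
gripper_force: 59.2
```

```bash
python3 st.py
```

```text
clock 8.8
eef_pos [ 543.336 -149.74   108.633]
tool_rot [-3.140e+00  1.000e-03 -2.408e+00]
force [0.493 0.599 5.804]
torque [-0.013 -0.058 -0.036]
width 11.86
gripper_force 59.176
qpos [ 0.283  0.636 -0.097  1.857  0.096  0.652  2.432]
```

send_rows(series=[{"ax": 0,"ay": 0,"az": -0.04,"dx": 0,"dy": 0,"dz": 0,"hand": 1},{"ax": 0,"ay": 0,"az": -0.08,"dx": 0,"dy": 0,"dz": 0,"hand": 1},{"ax": 0,"ay": 0,"az": -0.08,"dx": 0,"dy": 0,"dz": 0,"hand": 1}])

```text
clock: 9.1
eef_pos: [544.0, -150.1, 108.7]
tool_rot: [-3.139, 0.001, -2.328]
force: [2.5, -0.8, 4.9]
width: 11.8
gripper_force: 59.0
```

```bash
python3 st.py
```

```text
clock 9.1
eef_pos [ 544.036 -150.135  108.674]
tool_rot [-3.139e+00  1.000e-03 -2.328e+00]
force [ 2.508 -0.765  4.878]
torque [-0.395 -0.465 -0.103]
width 11.789
gripper_force 59.022
qpos [ 0.298  0.637 -0.12   1.855  0.118  0.653  2.491]
```

send_rows(series=[{"ax": 0,"ay": 0,"az": -0.03,"dx": 0,"dy": 0,"dz": 0,"hand": 1},{"ax": 0,"ay": 0,"az": -0.06,"dx": 0,"dy": 0,"dz": 0,"hand": 1},{"ax": 0,"ay": 0,"az": -0.06,"dx": 0,"dy": 0,"dz": 0,"hand": 1}])

```text
clock: 9.4
eef_pos: [544.6, -150.3, 108.8]
tool_rot: [-3.138, 0.002, -2.269]
force: [4.8, -2.8, 4.9]
width: 11.9
gripper_force: 59.9
```

```bash
python3 st.py
```

```text
clock 9.4
eef_pos [ 544.64  -150.284  108.824]
tool_rot [-3.138e+00  2.000e-03 -2.269e+00]
force [ 4.831 -2.796  4.941]
torque [-0.608 -0.906 -0.265]
width 11.885
gripper_force 59.88
qpos [ 0.309  0.638 -0.137  1.855  0.135  0.654  2.535]
```

The stop is at about 1.08 rad the right way. I'll ease back 0.12 and lift gently.

send_rows(series=[{"ax": 0,"ay": 0,"az": 0.04,"dx": 0,"dy": 0,"dz": 0,"hand": 1},{"ax": 0,"ay": 0,"az": 0.08,"dx": 0,"dy": 0,"dz": 0,"hand": 1},{"ax": 0,"ay": 0,"az": 0.12,"dx": 0,"dy": 0,"dz": 0,"hand": 1},{"ax": 0,"ay": 0,"az": 0.12,"dx": 0,"dy": 0,"dz": 0,"hand": 1},{"ax": 0,"ay": 0,"az": 0.12,"dx": 0,"dy": 0,"dz": -0.2,"hand": 1},{"ax": 0,"ay": 0,"az": 0.12,"dx": 0,"dy": 0,"dz": -0.4,"hand": 1},{"ax": 0,"ay": 0,"az": 0.12,"dx": 0,"dy": 0,"dz": -0.6,"hand": 1},{"ax": 0,"ay": 0,"az": 0.12,"dx": 0,"dy": 0,"dz": -0.6,"hand": 1}])

```text
clock: 10.2
eef_pos: [541.8, -149.1, 113.8]
tool_rot: [3.14, -0.001, -2.387]
force: [1.2, -1.5, -2.4]
width: 11.5
gripper_force: 59.0
```

```bash
python3 st.py
```

```text
clock 10.2
eef_pos [ 541.826 -149.114  113.82 ]
tool_rot [ 3.140e+00 -1.000e-03 -2.387e+00]
force [ 1.187 -1.478 -2.389]
torque [-0.38  -0.294 -0.003]
width 11.491
gripper_force 58.984
qpos [ 0.287  0.628 -0.105  1.854  0.1    0.667  2.449]
```

Force is just the lid's weight after 5 mm of lift, so it is free. I'll lift straight up, about 100 mm in all.

send_rows(series=[{"ax": 0,"ay": 0,"az": 0,"dx": 0,"dy": 0,"dz": -0.5,"hand": 1},{"ax": 0,"ay": 0,"az": 0,"dx": 0,"dy": 0,"dz": -1,"hand": 1},{"ax": 0,"ay": 0,"az": 0,"dx": 0,"dy": 0,"dz": -1.5,"hand": 1},{"ax": 0,"ay": 0,"az": 0,"dx": 0,"dy": 0,"dz": -2.2,"hand": 1},{"ax": 0,"ay": 0,"az": 0,"dx": 0,"dy": 0,"dz": -3.2,"hand": 1},{"ax": 0,"ay": 0,"az": 0,"dx": 0,"dy": 0,"dz": -4.5,"hand": 1},{"ax": 0,"ay": 0,"az": 0,"dx": 0,"dy": 0,"dz": -6,"hand": 1},{"ax": 0,"ay": 0,"az": 0,"dx": 0,"dy": 0,"dz": -7.5,"hand": 1},{"ax": 0,"ay": 0,"az": 0,"dx": 0,"dy": 0,"dz": -8.7,"hand": 1},{"ax": 0,"ay": 0,"az": 0,"dx": 0,"dy": 0,"dz": -9.5,"hand": 1}])

```text
clock: 11.2
eef_pos: [543.1, -149.3, 210.9]
tool_rot: [-3.14, 0.001, -2.386]
force: [1.1, 0.2, -1.8]
width: 11.5
gripper_force: 59.6
```

send_rows(series=[{"ax": 0,"ay": 0,"az": 0,"dx": 0,"dy": 0,"dz": 0,"hand": 1},{"ax": 0,"ay": 0,"az": 0,"dx": 0,"dy": 0,"dz": 0,"hand": 1},{"ax": 0,"ay": 0,"az": 0,"dx": 0,"dy": 0,"dz": 0,"hand": 1},{"ax": 0,"ay": 0,"az": 0,"dx": 0,"dy": 0,"dz": 0,"hand": 1},{"ax": 0,"ay": 0,"az": 0,"dx": 0,"dy": 0,"dz": 0,"hand": 1}])

```text
clock: 11.7
eef_pos: [542.4, -149.2, 208.7]
tool_rot: [3.141, -0.001, -2.386]
force: [0.2, -1.0, -2.9]
width: 11.6
gripper_force: 59.6
```

```bash
python3 st.py
python3 - <<'E'
from h import *
a=save('scene','s5.png')['pixels'][150:250,185:300]; b=save('wrist','w5.png')['pixels']
cv2.imwrite('pics/c5.png',np.hstack([cv2.resize(a,(460,400),interpolation=2),cv2.resize(b[170:390,180:380],(340,400))])[:,:,::-1])
E
```

```text
clock 11.7
eef_pos [ 542.381 -149.232  208.684]
tool_rot [ 3.141e+00 -1.000e-03 -2.386e+00]
force [ 0.171 -1.037 -2.929]
torque [ 0.012 -0.051  0.015]
width 11.569
gripper_force 59.572
qpos [ 0.299  0.503 -0.121  1.762  0.075  0.882  2.471]
```

View pics/c5.png

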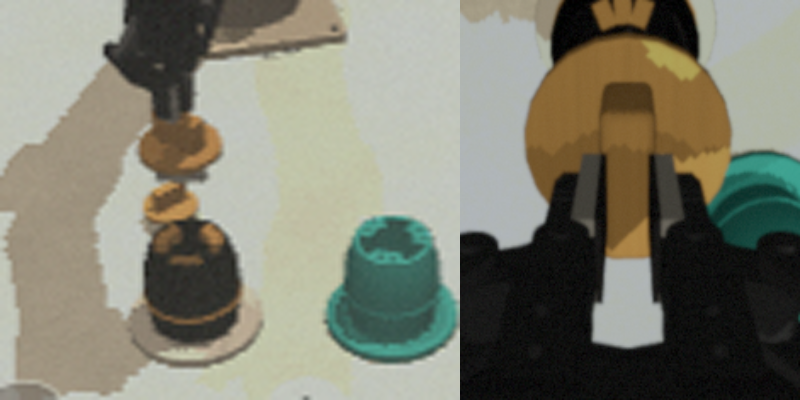

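The scene crop shows the lid held level in the gripper at (180,145), clear above the open jar at (190,235). The wrist view shows the wing square between the pads. Handing in.

```bash
python3 -c "
from h import *
print(finish_job())"
```

```text
the job is handed in; nothing more can be done
None
```

I've handed the job in with the lid off the black jar: clockwise hit a stop at about 0.4 rad, counter-clockwise unlocked it at about 1.08 rad, and it is now held level and still about 10 cm above the rim, though no verdict came back.

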